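# Set the extractor gate to its third click and start it

## Task

Set the air gate of the bench extractor and start it: with the fingertips, push the orange lever along its slot away from the red dot towards the green dot, feeling the clicks, and leave it seated in the third notch counted from the closed stop at the red dot (the stop itself is not counted; the lever may start at the stop or already in the first notch), without ever running it on into the fourth. Only then press the green start button fully in and let it come back out. Touch gently, do not grip the lever, and leave the loose things on the bench where they are.

Things in the scene. Friction and masses are not known exactly. Their poses are not given: they have to be found in the camera images.
- extractor: bench air extractor, grey box with black top, fixed: 120 (x) by 220 (y) by 74 mm high; origin centre of underside. Outlet spigot reaches 30 mm out of its +x face. Lever slot along its y at x = 0 in the flat solid top: closed end (red dot) y = +70 mm, open end (green dot) y = -20 mm. Start button at x = 0, y = -78 mm.
- gate_slide (a joint): slide of the lever, m: 0 at the closed stop (red dot), grows towards the green dot (extractor -y) to 0.090. Sprung notches at 0 (the stop), then every 18 mm: first 0.018, second 0.036, third 0.054, fourth 0.072, fifth 0.090. Leaving a notch takes about 5 N; 1 to 2 mm past midway the lever snaps on into the next notch and stays. Starts at the stop, in the first notch or, rarely, between them.
- gate_lever: the orange paddle of the gate lever, upright above the slot: 26 mm across the slot (extractor x), 10 mm thick along the slot, from 5 to 35 mm above the panel (79 to 109 mm above the bench); origin on its centre line at panel height, axes as the extractor's.
- paddle_mid (a point): centre of the orange paddle, 20 mm above the panel (94 mm above the bench)
- start_button_top (a point): centre of the top face of the green round start button (28 mm diameter) in its black housing on the top panel
- start_button (a joint): travel of the start button, m: 0 out, 0.006 fully in; a spring returns it; fully in takes 5 N
- alu_tube: loose aluminium tube, 69 x 48 x 38 mm, lying behind the extractor; bystander; origin at the centre of its underside
- blue_cap: loose blue printed cap, 42 mm diameter, 24 mm high, behind the extractor; bystander; origin at the centre of its underside
- notched_ring: loose notched plywood ring, 52 mm diameter, 4 mm thick, left of the extractor; bystander; origin at the centre of its underside
- tape_measure: loose tape measure, 78 x 81 x 34 mm, on the right of the bench beyond the vice; bystander; origin at the centre of its underside

How it is judged:
By the outcome, as a careful person would: the job done as asked, in the order asked, and still so for the second after the job is handed in, with the robot touching nothing.
It also fails if it takes over 64 s, if anything falls off the work surface, if the arm or the gripper's body presses on something with over 40 N, if the wrist force passes 120 N, or if a joint passes its speed limit or range.

## Robot

A 6-joint arm with a two-finger parallel gripper is mounted at the origin on a cart in front of the work surface, level with it; the furniture and walls round the work are solid. World frame = base frame: x ahead of the robot, y to its left, z up, the work surface at z = 0. Lengths are in m, angles in rad, forces in N, time in s.
With the tool pointing down it reaches from about 0.375 to 0.825 m from the base axis. Payload 5.5 kg.
Tool frame: the origin (TCP) lies on the centre line of the jaws, within the pads' length; the fingertips stand robot.tcp_to_tips ahead of it and the grasp point (between the pads) lies 11 mm behind it (robot.tcp_to_tips is the distance from the TCP to the fingertips, in m); z points along the fingers, y is the direction in which the jaws open and shut (so a half turn about z gives the same grasp; the last joint's range is limited). The gripper opens to 85 mm and grips with 20 to 120 N. Pads are 22 mm wide; open, the fingers measure 114 mm over their backs; the gripper's body (76 mm by 85 mm) begins 54 mm behind the grasp point. The pads swing forward as they close: fully open they stand 13 mm farther back than shut.
Start: joints at [1.176, 0.314, -0.047, 1.21, 0, 1.571], TCP at [0.231, 0.554, 0.239] pointing down, gripper open.
Joint ranges: [-2.67, 2.67], [-0.69, 1.73], [-1.03, 1.25], [-2.08, 2.16], [-1.42, 1.45], [-3.14, 3.14]. Speed limits (rad/s): [2.39, 2.39, 3.01, 3.14, 3.14, 3.14].

## Interface

Orientations are given as a unit quaternion [w, x, y, z].
In Python, from workcell import robot gives the robot as it stands. The module is installed in compiled form; this text tells all that it offers.
- The arm moves only by the shell command python3 -m jog 'ROWS'. ROWS is JSON, a list that holds one entry, the list of rows, each a list of 7 numbers: the shift along the tool's x, y, z in units of 300 mm (1.0 is 300 mm), then the turn, a rotation vector about the tool's x, y, z in units of pi rad (1.0 is pi rad), then the opening, from 0 (shut) to 1 (fully open). In form: [[[dx, dy, dz, wx, wy, wz, grip], ...]]. A call has 1 to 12 rows; each row is the pose to reach, as a shift and turn from the pose commanded when the call began, along the tool's axes at that moment, turning the shorter way round; what a row does not reach only later rows make up. A row lasts 1/8 s, in which the tool goes at most 62.5 mm and 10.7 degrees, less where a joint would pass 70% of its speed; a pose out of reach is approached as far as the arm can. A call with a number of a shift or a turn outside -1 to 1 is refused whole. A call with a gripper value outside its range is refused whole. The fingers move at their own pace and stop on an object; the grip force is fixed at half the most. Time passes only in rows, so rows that repeat a pose let the fingers close. It gives the time, the measured TCP pose, the force and the opening at its end, in the units of the state.
- robot.observe(): the state, without advancing time (a new reading comes with each control period).
- robot.grab_frame(name): name is "scene" or "top" or "wrist"; returns a dict with "color" (420x560x3 uint8, red, green, blue), "fov_y" (degrees; the focal length in pixels is half the picture's height over the tangent of half this angle, whatever the lens; pixels are square), "cx", "cy" (the principal point, pixels), "k1" (the pictures are not rectified: a ray, as slopes to the right and down, at radius r is drawn at 1 + k1 r^2 times it, then the intrinsics apply), "rvec" (rotation vector, rad) and "tvec" (3), from world to camera coordinates, as OpenCV has them. Camera axes: x right, y down, z forward; pixel columns grow to the right and rows downward; lengths in m; the calibration is good to about 2 mm. A picture is of the moment at which its call begins. There is no depth.
- robot.sign_off(): hands the job in, once; it reports no verdict.
The state is a dict: "clock": time; "joints": joint angles; "joint_velocities": joint speeds; "joint_efforts": joint torques, N m; "tool_pos": TCP position; "eef_rot": TCP orientation; "wrist_force": force on the tool from outside, world axes, zero at the start; "moment": the same for the moment, N m; "opening": finger opening in m.
Only numpy, scipy, OpenCV 4.12 (cv2) and the standard library are available. Lean on these libraries where they do the work, as an engineer would, in place of code of your own. Each camera call takes 0.05 s, during which the arm holds its last target. There are 200 camera calls.

## Working session

There is one attempt and no reset: what is moved stays moved. The work goes in short steps, Python scripts to look and compute and a shell command to move; the robot and the scene stay as the last step left them, time stands still between calls to the robot, and variables do not carry over. Pictures are saved under pics/ and viewed, about 8 in all and at most 12, crops included, and the job is handed in when it is done.

```bash
mkdir -p pics
cat > h.py <<'E'
import numpy as np,cv2
from workcell import robot
def cam(f):
    h=f["color"].shape[0]; F=h/2/np.tan(np.radians(f["fov_y"])/2)
    R=cv2.Rodrigues(np.array(f["rvec"],float))[0]
    return np.array([[F,0,f["cx"]],[0,F,f["cy"]],[0,0,1]]),np.array([f["k1"],0,0,0,0],float),R,np.array(f["tvec"],float)
def ray(f,uv,z):
    K,d,R,t=cam(f); p=cv2.undistortPoints(np.array([[uv]],float),K,d)[0,0]
    o=-R.T@t; v=R.T@np.array([p[0],p[1],1]); return o+v*(z-o[2])/v[2]
def proj(f,P):
    K,d,R,t=cam(f); return cv2.projectPoints(np.array(P,float).reshape(-1,3),np.array(f["rvec"],float),t,K,d)[0][:,0]
def save(f,n): cv2.imwrite("pics/"+n,f["color"][:,:,::-1])
E
python3 - <<'E'
from h import *
import pickle
fs={n:robot.grab_frame(n) for n in("scene","top")}
pickle.dump(fs,open("f0.pkl","wb"))
for n in fs: save(fs[n],n+"0.png")
print(robot.observe(),robot.tcp_to_tips)
E
```

```text
{'clock': 0.1, 'joints': array([ 1.17597815e+00,  3.14148258e-01, -4.79917915e-02,  1.21020915e+00,
        2.77619507e-05,  1.57079194e+00]), 'joint_velocities': array([-0.00012208, -0.00162883,  0.00254781, -0.0028441 , -0.00090935,
        0.0003978 ]), 'joint_efforts': array([ 8.50797933e-04, -5.40766454e+01,  3.40541160e+01,  1.12201902e-02,
       -2.33629640e-05,  4.33301267e-06]), 'tool_pos': array([0.23057618, 0.55336397, 0.23851944]), 'eef_rot': array([-1.65894947e-04,  1.96127197e-01,  9.80578156e-01, -7.58633147e-04]), 'wrist_force': array([-0.58289217,  0.91244557,  0.09606049]), 'moment': array([ 0.0455483 , -0.00962613,  0.01635727]), 'opening': 0.08530364375189738} 0.008
```

View pics/top0.png

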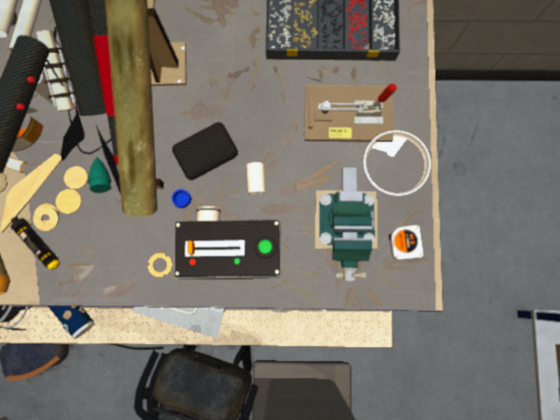

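View pics/scene0.png

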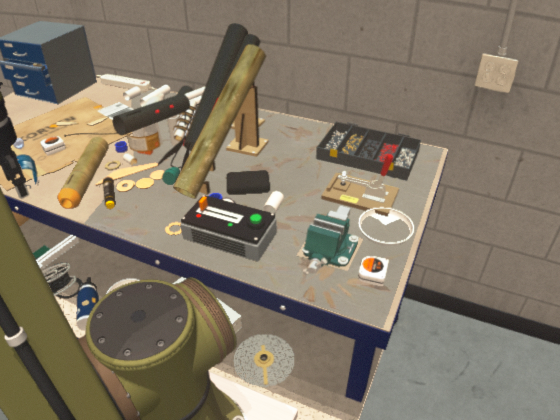

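The top view shows the extractor at about (228,248), the lever at (191,248) by the left (red) end, the green dot at (237,261) and the button at (265,247). I'll enlarge this area.

Run:
```python
from h import *
import pickle
fs=pickle.load(open("f0.pkl","rb"))
c=fs["top"]["color"][200:290,160:300,::-1]
cv2.imwrite("pics/topc.png",cv2.resize(c,None,fx=5.5,fy=5.5,interpolation=cv2.INTER_CUBIC))
f=fs["top"]
print("campos",-cam(f)[2].T@cam(f)[3])
for n,uv,z in[("btn",(265,247),.08),("reddot",(192,262),.074),("green",(237,261),.074),("base?",(290,400),0)]: print(n,ray(f,uv,z))
print(proj(f,[[0,0,0],[.231,.554,.239]]))
```

```text
campos [0.42401214 0.07079637 1.08248004]
btn [0.51244691 0.1103499  0.08      ]
reddot [0.48038858 0.25795887 0.074     ]
green [0.48368915 0.16682878 0.074     ]
base? [0.20131601 0.0547244  0.        ]
[[315.98502113 506.23913573]
 [-19.50465126 409.93807974]]
```

View pics/topc.png

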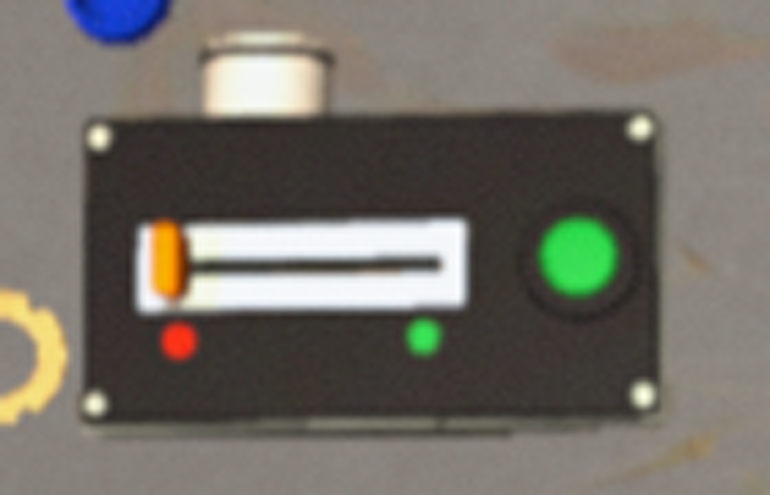

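The enlarged crop shows the box corners at (85,122), (657,112), (660,412) and (82,418). The button is at (579,257) and the lever top at (166,258). The lever is about level with the red dot, so it's at or near the stop. Next I'll fit the pose.

Run:
```python
from h import *
import pickle
from scipy.optimize import least_squares
f=pickle.load(open("f0.pkl","rb"))["top"]
px=lambda u,v:((u+.5)/5.5-.5+160,(v+.5)/5.5-.5+200)
C=[((85,122),.06,.11,.074),((657,112),.06,-.11,.074),((660,412),-.06,-.11,.074),((82,418),-.06,.11,.074),((579,257),0,-.078,.083),((440,264),0,-.022,.074)]
M=np.array([ray(f,px(*c[0]),c[3])[:2] for c in C]);L=np.array([c[1:3] for c in C])
T=lambda p,L:L@np.array([[np.cos(p[2]),np.sin(p[2])],[-np.sin(p[2]),np.cos(p[2])]])+p[:2]
r=least_squares(lambda p:(T(p,L)-M).ravel(),[.5,.19,0],loss='soft_l1',f_scale=.002)
print(r.x,np.degrees(r.x[2]));print(np.round((T(r.x,L)-M)*1000,1))
def loc(P): a=r.x[2];d=P[:2]-r.x[:2];return np.array([[np.cos(a),np.sin(a)],[-np.sin(a),np.cos(a)]])@d
for n,uv,z in[("lever top",(166,258),.109),("red",(179,341),.074),("green",(424,337),.074)]: print(n,loc(ray(f,px(*uv),z)))
print("lever0",T(r.x,np.array([[0,.07],[0,.016],[0,-.078]])))
for n in ("wrist",): g=robot.grab_frame(n);save(g,"w0.png")
```

```text
[0.51024207 0.1869548  0.04051159] 2.321142956632899
[[ 3.5  3. ]
 [ 5.5 -3.4]
 [-3.  -5.3]
 [-6.7  2.4]
 [-0.2 -1.5]
 [ 0.1  2.6]]
lever top [0.0013541  0.07021718]
red [-0.02613324  0.07188183]
green [-0.02705324 -0.01839162]
lever0 [[0.50740703 0.25689736]
 [0.50959406 0.20294167]
 [0.5134011  0.10901879]]
```

Fit is good: dots are 90 mm apart as specified, the button residual is 1.5 mm, and the lever reads local y = 0.070, so it's at the stop. I'll move to hover beyond the red end with the jaws shut and tool x along the slot.

```bash
python3 -m jog '[[[-0.2,-0.1,0,0,0,0.06,0],[-0.4,-0.2,0,0,0,0.12,0],[-0.6,-0.3,0,0,0,0.18,0],[-0.8,-0.45,0,0,0,0.24,0],[-0.8,-0.45,0,0,0,0.3,0],[-0.8,-0.45,0,0,0,0.361,0],[-0.8,-0.45,0,0,0,0.361,0],[-0.8,-0.45,0,0,0,0.361,0],[-0.8,-0.45,0,0,0,0.361,0]]]'
cat > go.py <<'E'
# distance to go in tool axes/units to extractor-local (lx,ly), TCP height z
import sys; from h import *; from scipy.spatial.transform import Rotation as Ro
lx,ly,z=map(float,sys.argv[1:4]); s=robot.observe(); a=.0405
w=np.array([.5102+lx*np.cos(a)-ly*np.sin(a),.1870+lx*np.sin(a)+ly*np.cos(a),z])
q=s["eef_rot"];R=Ro.from_quat([*q[1:],q[0]]).as_matrix()
d=s["tool_pos"]-[.5102,.1870,0];l=[np.cos(a)*d[0]+np.sin(a)*d[1],-np.sin(a)*d[0]+np.cos(a)*d[1],d[2]]
print("t",s["clock"],"local",np.round(l,4),"F",np.round(s["wrist_force"],1),"open",round(s["opening"],4));print("R",np.round(R,3).tolist(),"yaw of x",np.degrees(np.arctan2(R[1,0],R[0,0])))
print("rows",np.round(R.T@(w-s["tool_pos"])/.3,4))
E
python3 go.py 0.001 .105 .15
```

```text
clock: 1.27
tool_pos: [0.4001, 0.3373, 0.2392]
eef_rot: [-0.0, 0.691, 0.723, -0.0]
wrist_force: [0.2, 0.1, 0.6]
opening: 0.0004
t 1.275 local [-0.1039  0.1546  0.2392] F [0.2 0.1 0.6] open 0.0004
R [[-0.044, 0.999, -0.0], [0.999, 0.044, -0.0], [-0.0, -0.0, -1.0]] yaw of x 92.54667833966094
rows [-0.1667  0.3492  0.2973]
```

```bash
python3 -m jog '[[[-0.06,0.12,0.1,0,0,0,0],[-0.12,0.25,0.2,0,0,0,0],[-0.167,0.349,0.297,0,0,0,0],[-0.167,0.349,0.297,0,0,0,0],[-0.167,0.349,0.297,0,0,0,0]]]'
python3 go.py 0.001 .105 .094
python3 - <<'E'
from h import *
a=robot.grab_frame("wrist");b=robot.grab_frame("scene");c=robot.grab_frame("top")
z=lambda f,x,y:cv2.resize(f["color"][y:y+140,x:x+186],(400,300),interpolation=cv2.INTER_CUBIC)
im=np.vstack([np.hstack([cv2.resize(a["color"],(400,300)),z(b,130,120)]),np.hstack([z(c,130,170),z(a,180,200)])])
cv2.imwrite("pics/m1.png",im[:,:,::-1])
E
```

```text
clock: 1.9
tool_pos: [0.5067, 0.2916, 0.1504]
eef_rot: [-0.0, 0.692, 0.722, -0.0]
wrist_force: [0.7, -0.1, -0.4]
opening: 0.0003
t 1.9 local [0.0007 0.1047 0.1504] F [ 0.7 -0.1 -0.4] open 0.0003
R [[-0.043, 0.999, -0.001], [0.999, 0.043, 0.0], [0.0, -0.001, -1.0]] yaw of x 92.45590270819856
rows [0.001  0.0011 0.1881]
```

View pics/m1.png

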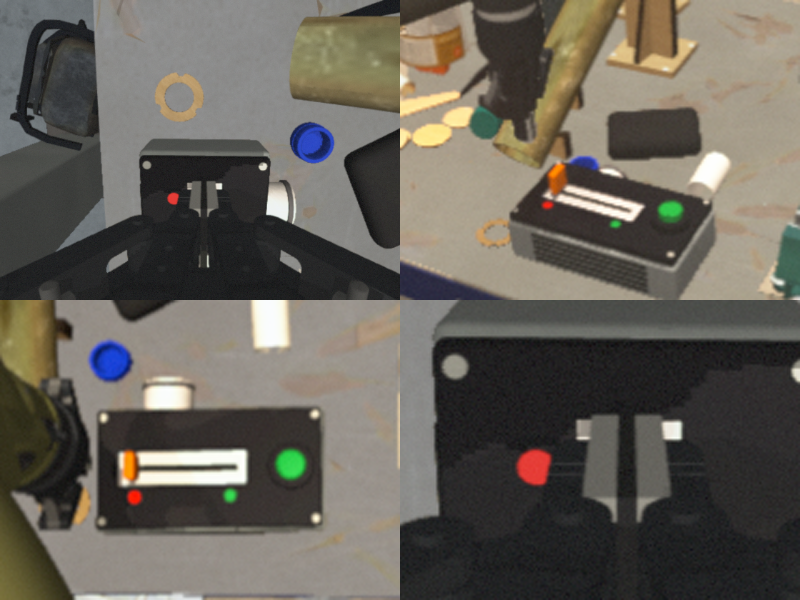

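The tool is left of the lever, lined up with the slot and clear of everything. I'll descend and approach.

```bash
python3 -m jog '[[[0,0,0.1,0,0,0,0],[0,0,0.187,0,0,0,0],[0,0,0.187,0,0,0,0],[-0.025,0,0.187,0,0,0,0],[-0.045,0,0.187,0,0,0,0],[-0.045,0,0.187,0,0,0,0]]]'
python3 go.py 0.001 .086 .094
```

```text
clock: 2.8
tool_pos: [0.5082, 0.2774, 0.0951]
eef_rot: [0.0, 0.692, 0.721, 0.001]
wrist_force: [-0.4, -0.1, -0.5]
opening: 0.0001
t 2.8 local [0.0017 0.0904 0.0951] F [-0.4 -0.1 -0.5] open 0.0001
R [[-0.041, 0.999, 0.001], [0.999, 0.041, 0.001], [0.001, 0.001, -1.0]] yaw of x 92.35256151622094
rows [-0.0147 -0.0023  0.0037]
```

```bash
python3 -m jog '[[[-0.005,0,0,0,0,0,0],[-0.01,0,0,0,0,0,0],[-0.01,0,0,0,0,0,0]]]'; python3 -m jog '[[[-0.005,0,0,0,0,0,0],[-0.01,0,0,0,0,0,0],[-0.01,0,0,0,0,0,0]]]'
python3 go.py 0.001 .086 .094
```

```text
clock: 3.18
tool_pos: [0.5078, 0.2747, 0.0941]
eef_rot: [-0.0, 0.692, 0.722, -0.0]
wrist_force: [0.7, -0.5, 0.5]
opening: -0.0
clock: 3.55
tool_pos: [0.5078, 0.2727, 0.0941]
eef_rot: [-0.001, 0.692, 0.722, 0.001]
wrist_force: [-0.3, 4.8, -2.0]
opening: 0.0
t 3.55 local [0.0011 0.0857 0.0941] F [-0.3  4.8 -2. ] open 0.0
R [[-0.042, 0.999, -0.0], [0.999, 0.042, 0.002], [0.002, -0.0, -1.0]] yaw of x 92.42261192474544
rows [ 0.001  -0.0004  0.0003]
```

Contact came at local y ≈ 0.086, exactly as predicted for a lever at the stop. I'll go on in small steps.

```bash
for i in 1 2 3 4 5 6 7; do python3 -m jog '[[[-0.0033,0,0,0,0,0,0],[-0.0067,0,0,0,0,0,0],[-0.0067,0,0,0,0,0,0]]]' | grep -E 'pos|force'; done
```

```text
tool_pos: [0.5079, 0.2698, 0.0941]
wrist_force: [-1.0, 2.9, -1.1]
tool_pos: [0.508, 0.2671, 0.0941]
wrist_force: [-0.0, 1.7, -1.4]
tool_pos: [0.5082, 0.2652, 0.0941]
wrist_force: [0.2, 0.9, -0.2]
tool_pos: [0.5083, 0.2634, 0.0941]
wrist_force: [0.1, -0.0, 0.2]
tool_pos: [0.5084, 0.2616, 0.0941]
wrist_force: [-0.9, -0.1, -0.1]
tool_pos: [0.5084, 0.2596, 0.0941]
wrist_force: [-0.0, 0.2, -0.9]
tool_pos: [0.5085, 0.2576, 0.0941]
wrist_force: [0.9, 0.3, 0.7]
```

First snap was near y = 0.264, so the lever is in notch 1. Contact with the next notch should come at about y = 0.2555 and the second snap at about 0.2455.

```bash
for i in 1 2 3 4 5 6 7 8 ; do python3 -m jog '[[[-0.0033,0,0,0,0,0,0],[-0.0067,0,0,0,0,0,0],[-0.0067,0,0,0,0,0,0]]]' | grep -E 'pos|force'; done
```

```text
tool_pos: [0.5086, 0.2556, 0.0941]
wrist_force: [-0.2, -0.6, 0.1]
tool_pos: [0.5087, 0.2547, 0.0942]
wrist_force: [-1.0, 5.0, -1.4]
tool_pos: [0.5087, 0.2519, 0.0941]
wrist_force: [-0.9, 3.2, -0.2]
tool_pos: [0.5088, 0.249, 0.0941]
wrist_force: [-0.4, 0.6, -0.2]
tool_pos: [0.5089, 0.2471, 0.094]
wrist_force: [0.2, 0.9, 0.9]
tool_pos: [0.509, 0.2453, 0.0941]
wrist_force: [-0.4, 0.3, -0.1]
tool_pos: [0.5091, 0.2435, 0.0941]
wrist_force: [0.7, -0.2, 1.4]
tool_pos: [0.5092, 0.2415, 0.0941]
wrist_force: [-0.2, -0.9, 0.7]
```

Second snap was near 0.246. The third contact should be at about 0.237 and its snap at about 0.227. The lever must not go beyond 0.219.

```bash
for i in 1 2 3 4 5 6 7 ; do python3 -m jog '[[[-0.0033,0,0,0,0,0,0],[-0.0067,0,0,0,0,0,0],[-0.0067,0,0,0,0,0,0]]]' | grep -E 'pos|force'; done; python3 -m jog '[[[-0.0033,0,0,0,0,0,0],[-0.0033,0,0,0,0,0,0]]]'
python3 - <<'E'
from h import *
b=robot.grab_frame("scene");c=robot.grab_frame("top")
z=lambda f,x,y:cv2.resize(f["color"][y:y+100,x:x+120],(400,333),interpolation=cv2.INTER_CUBIC)
cv2.imwrite("pics/m2.png",np.hstack([z(b,170,170),z(c,170,200)])[:,:,::-1])
E
```

```text
tool_pos: [0.5093, 0.2396, 0.0941]
wrist_force: [0.1, 0.2, -0.9]
tool_pos: [0.5093, 0.2375, 0.0941]
wrist_force: [-0.5, 0.6, 0.3]
tool_pos: [0.5094, 0.2367, 0.0942]
wrist_force: [-0.1, 5.4, -0.8]
tool_pos: [0.5095, 0.2339, 0.0941]
wrist_force: [-0.1, 2.7, 0.8]
tool_pos: [0.5096, 0.231, 0.0941]
wrist_force: [-0.7, 0.8, 0.5]
tool_pos: [0.5098, 0.2291, 0.094]
wrist_force: [0.3, -0.1, -0.7]
tool_pos: [0.5098, 0.2273, 0.0941]
wrist_force: [0.1, 0.6, 0.7]
clock: 12.05
tool_pos: [0.5098, 0.2264, 0.0941]
eef_rot: [0.0, 0.692, 0.722, -0.0]
wrist_force: [-1.1, 0.3, 0.4]
opening: 0.0004
```

View pics/m2.png

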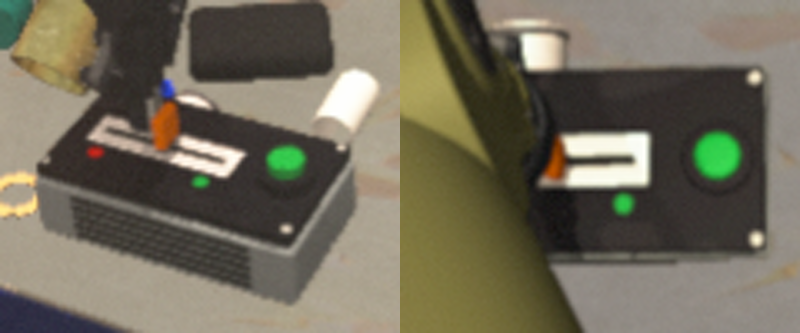

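Forces show two full clicks and the third tipping over at about midway. The picture gives roughly 51 mm, which is coarse. I'll push 2 mm more, still short of the notch 3 contact at 0.219, then retreat and look.

```bash
python3 -m jog '[[[-0.0033,0,0,0,0,0,0],[-0.0067,0,0,0,0,0,0],[-0.0067,0,0,0,0,0,0],[-0.0067,0,0,0,0,0,0]]]'; python3 -m jog '[[[0.03,0,0,0,0,0,0],[0.1,0,0,0,0,0,0],[0.2,0,0,0,0,0,0],[0.3,0,-0.05,0,0,0,0],[0.3,0,-0.2,0,0,0,0],[0.3,0,-0.2,0,0,0,0],[0.3,0,-0.2,0,0,0,0]]]'
python3 - <<'E'
from h import *
import pickle
fs={n:robot.grab_frame(n) for n in("scene","top")}
pickle.dump(fs,open("f1.pkl","wb"))
c=fs["top"]["color"][200:290,160:300,::-1]
cv2.imwrite("pics/topc1.png",cv2.resize(c,None,fx=5.5,fy=5.5,interpolation=cv2.INTER_CUBIC))
E
python3 go.py 0 -.078 .15
```

```text
clock: 12.65
tool_pos: [0.5099, 0.2246, 0.0941]
eef_rot: [-0.0, 0.692, 0.722, -0.0]
wrist_force: [-0.9, -0.0, 0.4]
opening: -0.0002
clock: 13.52
tool_pos: [0.5058, 0.3155, 0.1539]
eef_rot: [-0.0, 0.692, 0.722, 0.0]
wrist_force: [0.3, -0.1, -0.6]
opening: -0.0003
t 13.625 local [0.0003 0.1276 0.153 ] F [-0.7  0.5 -0. ] open -0.0001
R [[-0.042, 0.999, -0.002], [0.999, 0.042, -0.001], [-0.001, -0.002, -1.0]] yaw of x 92.41569754877875
rows [-0.6854 -0.0021  0.0105]
```

View pics/topc1.png

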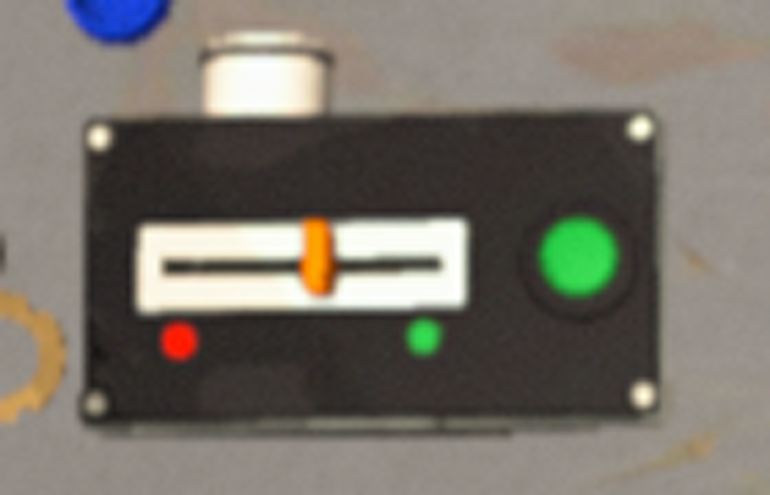

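The lever now reads (316,258), 53 mm from its start, so it's in the third notch. Next is the button: over the top at a safe height, then down.

```bash
python3 -m jog '[[[0,0,-0.05,0,0,0,0],[-0.15,0,-0.05,0,0,0,0],[-0.3,0,-0.05,0,0,0,0],[-0.45,0,-0.05,0,0,0,0],[-0.6,-0.002,-0.05,0,0,0,0],[-0.685,-0.002,-0.05,0,0,0,0],[-0.685,-0.002,0.05,0,0,0,0],[-0.685,-0.002,0.12,0,0,0,0],[-0.685,-0.002,0.12,0,0,0,0],[-0.685,-0.002,0.12,0,0,0,0]]]'; python3 go.py 0 -.078 .1;python3 - <<'E'
from h import *
b=robot.grab_frame("scene");c=robot.grab_frame("wrist")
z=lambda f,x,y:cv2.resize(f["color"][y:y+100,x:x+120],(400,333),interpolation=cv2.INTER_CUBIC)
cv2.imwrite("pics/m3.png",np.hstack([z(b,190,170),cv2.resize(c["color"],(400,333))])[:,:,::-1])
E
```

```text
clock: 14.88
tool_pos: [0.5147, 0.1093, 0.1191]
eef_rot: [0.0, 0.692, 0.722, 0.0]
wrist_force: [0.9, 1.4, 0.1]
opening: -0.0003
t 14.875 local [ 0.0013 -0.0778  0.1191] F [0.9 1.4 0.1] open -0.0003
R [[-0.042, 0.999, 0.001], [0.999, 0.042, 0.0], [0.0, 0.001, -1.0]] yaw of x 92.39677607628342
rows [-0.0006 -0.0046  0.0637]
```

View pics/m3.png

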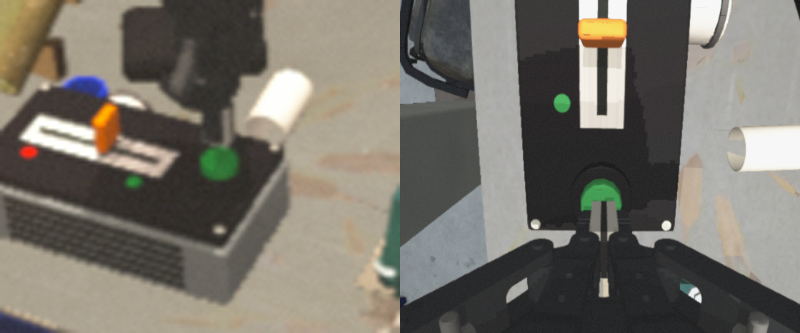

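The fingertips are over the button (scene crop (218,150)). I'll descend stepwise, watching the force.

```bash
python3 -m jog '[[[0,-0.003,0.02,0,0,0,0],[0,-0.003,0.04,0,0,0,0],[0,-0.003,0.04,0,0,0,0]]]'| grep -E 'pos|force'; for i in 1 2 3 4; do python3 -m jog '[[[0,0,0.004,0,0,0,0],[0,0,0.008,0,0,0,0],[0,0,0.008,0,0,0,0]]]' | grep -E 'pos|force'; done
```

```text
tool_pos: [0.5126, 0.109, 0.1054]
wrist_force: [-1.2, -0.5, -0.4]
tool_pos: [0.5133, 0.1092, 0.1038]
wrist_force: [-0.9, -0.5, 0.9]
tool_pos: [0.5133, 0.1091, 0.1014]
wrist_force: [-1.0, -0.4, 3.0]
tool_pos: [0.5133, 0.1092, 0.099]
wrist_force: [-0.1, -0.7, 4.1]
tool_pos: [0.5134, 0.1092, 0.0979]
wrist_force: [-4.5, -0.5, 15.8]
```

Force rose to 4 N over about 6 mm and then jumped to 16 N at a hard stop, so the button is fully in. I'll hold briefly, lift and look.

```bash
python3 -m jog '[[[0,0,0.002,0,0,0,0],[0,0,0.002,0,0,0,0]]]'| grep -E 'pos|force'; python3 -m jog '[[[0,0,-0.03,0,0,0,0],[0,0,-0.1,0,0,0,0],[0,0,-0.25,0,0,0,0],[-0.1,0,-0.35,0,0,0,0],[-0.3,0,-0.35,0,0,0,0],[-0.5,0,-0.35,0,0,0,0],[-0.6,0,-0.35,0,0,0,0],[-0.6,0,-0.35,0,0,0,0],[-0.6,0,-0.35,0,0,0,0],[-0.6,0,-0.35,0,0,0,0]]]'
python3 - <<'E'
from h import *
b=robot.grab_frame("scene");c=robot.grab_frame("top")
z=lambda f,x,y:cv2.resize(f["color"][y:y+100,x:x+120],(400,333),interpolation=cv2.INTER_CUBIC)
cv2.imwrite("pics/m4.png",np.hstack([z(b,170,170),z(c,170,200)])[:,:,::-1])
E
```

```text
tool_pos: [0.5135, 0.1092, 0.0978]
wrist_force: [-6.6, -1.7, 20.4]
clock: 18.35
tool_pos: [0.5206, -0.0696, 0.2007]
eef_rot: [-0.0, 0.692, 0.722, -0.0]
wrist_force: [0.1, 0.2, -0.7]
opening: 0.0001
```

View pics/m4.png

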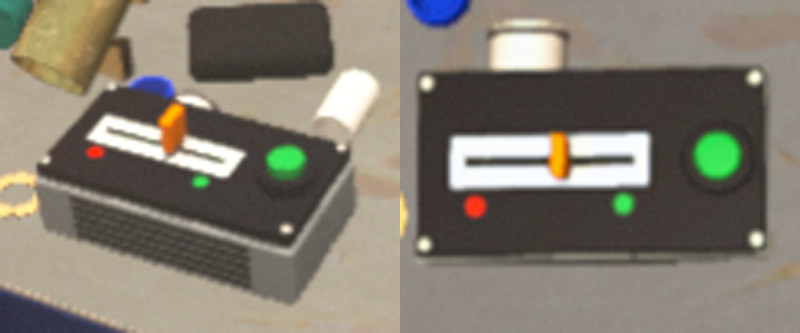

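The lever is still in the third notch (right crop (559,157), about 53 mm from its start). The button is out and the arm is clear, so I'm handing in.

```bash
python3 -c "
from workcell import robot
print(robot.sign_off())"
```

```text
the job is handed in; nothing more can be done
None
```

The lever is seated in the third notch, and I then pressed the green start button fully in and let it come back out. I handed the job in at about 18.4 s of the 64 s allowed.

- **Lever:** I pushed it from the closed stop with the shut fingertips, with readings up to about 5 N, and felt three clicks. I stopped before the fingertips could carry it on towards the fourth notch. In the top view it sits about 53 mm from where it started, against 54 mm for the third notch. It was in the same place before and after the button press.
- **Button:** It gave about 6 mm of travel, with force rising to about 4 N. It then met a hard stop, where I pressed up to 20 N. The last picture shows it back out.
- **Bench:** The arm finished well clear with no contact force. I saw no sign of any loose item being moved, but the last pictures cover only the area around the extractor.
- **Disagreements:** The corners of the black top measured 3 to 7 mm inside the stated box size. The third click was too faint in the force readings to count on, so I used the picture taken after backing off to confirm it.

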